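# Twist a weighing dish off its scale with a tea ball riding in it

## Robot

A 7-joint arm with a two-finger parallel gripper is mounted at the origin on the work surface. World frame = base frame: x ahead of the robot, y to its left, z up, the work surface at z = 0. Lengths are in m, angles in rad, forces in N, time in s.
With the tool pointing down it reaches from about 0.4 to 0.875 m from the base axis. Payload 4.4 kg.
Tool frame: the origin (TCP) lies on the centre line of the jaws, within the pads' length; the fingertips stand ctrl.finger_overhang ahead of it and the grasp point (between the pads) lies 11 mm behind it (ctrl.finger_overhang is the distance from the TCP to the fingertips, in m); z points along the fingers, y is the line along which they close (so a half turn about z gives the same grasp; the last joint's range is limited). The gripper opens to 85 mm and grips with 20 to 120 N. Pads are 22 mm wide; open, the fingers measure 114 mm over their backs; the gripper's body (76 mm by 85 mm) begins 54 mm behind the grasp point. The pads swing forward as they close: fully open they stand 13 mm farther back than shut.
Start: joints at [1.127, 0.628, 0.038, 1.517, -0.027, 0.996, -0.02], TCP at [0.24, -0.604, 0.239] pointing down, gripper open.
Joint ranges: [-3.06, 3.06], [-0.37, 2.12], [-1.25, 1.32], [0.18, 2.47], [-1.1, 4.24], [0.23, 1.98], [-2.94, 2.94]. Speed limits (rad/s): [2.57, 2.57, 3.14, 3.14, 3.14, 3.14, 3.14].

## Interface

Orientations are given as a rotation vector (axis times angle).
In Python, from cell import ctrl gives the robot as it stands. The module is installed in compiled form; this text tells all that it offers.
- The arm moves only by the tool move_arm, never from a script. Its argument "plan" is a list of rows, each a list of 7 numbers: the turn, a rotation vector about the tool's x, y, z in rad, then the shift along the tool's x, y, z in m, then the opening, from -1 (shut) to 1 (fully open). A call has 1 to 10 rows; each row is the pose to reach, as a shift and turn from the pose commanded when the call began, along the tool's axes at that moment; what a row does not reach only later rows make up. A row lasts 1/10 s, in which the tool goes at most 50 mm and 8.59 degrees, less where a joint would pass 70% of its speed; a pose out of reach is approached as far as the arm can. A call with a gripper value outside its range is refused whole. The fingers move at their own pace and stop on an object; the grip force is fixed at half the most. Time passes only in rows, so rows that repeat a pose let the fingers close. It gives the time, the measured TCP pose, the force, the opening and the grip force at its end, in the units of the state.
- ctrl.get_state(): the state, without advancing time (a new reading comes with each control period).
- ctrl.snapshot(name): name is "side" or "top"; returns the picture (384x512x3 uint8, blue, green, red); there is no depth.
- ctrl.camera_params(name): a dict with "fx", "fy", "cx", "cy" (pixels), "position" and "orientation" of the camera in the world. Camera axes: x right, y up, looking along -z (the intrinsics and any distortion apply to the point x, -y, -z); pixel columns grow to the right and rows downward; lengths in m; the calibration is good to about 2 mm. A picture is of the moment at which its call begins. camera_params takes no time and is no camera call.
- ctrl.close_job(): hands the job in; it is judged then, once.
The state is a dict: "t": time; "joints": joint angles; "qd": joint speeds; "effort": joint torques, N m; "tcp_pos": TCP position; "tool_rot": TCP orientation; "ft_force": force on the tool from outside, world axes, zero at the start; "torque": the same for the moment, N m; "opening": finger opening in m; "gripper_force": force on a finger pad.
Only numpy, scipy, OpenCV 4.12 (cv2) and the standard library are available. Lean on these libraries where they do the work, as an engineer would, in place of code of your own. Each camera call takes 0.05 s, during which the arm holds its last target. There are 200 camera calls.

## Task

The round weighing dish on the portion scale is twist-locked, with its arched handle pointing front to back; take it by the grip on top of the arch and turn it a quarter turn anticlockwise (seen from above), until the arch stands across the scale, which frees it. Then lift it straight up and finish while still holding it, still and level, a hand's breadth (10 cm or more) above its seat over the scale, not turned back, with the loose tea ball in the middle of the dish; the ball must stay near the middle throughout and the dish must never be tipped. Leave the other things on the bench where they are.

Things in the scene. Friction and masses are not known exactly. Their poses are not given: they have to be found in the camera images.
- scale: Portion scale fixed to the bench: white, 200 x 200 mm, steel top 56 mm above the bench, display on its front (-x of its own frame). Origin on the bench under its centre, z up, x from front to back. A dark round turret (88 mm across, top 72 mm above the bench) in the middle carries the dish.
- turret (a point): Centre of the turret's top, the dish's seat, 72 mm above the bench. Hoods inside hold two lugs of the dish. Dish under 64 degrees from front-to-back: locked, rises only 2 mm; 70 or more: lifts straight out. Stops end the turn 5 to 15 degrees past front-to-back (clockwise) and past the quarter turn (anticlockwise). 3 to 4 mm sideways play, turns almost freely.
- dish: Loose metal dish, about 0.3 kg, 123 mm across, with a shallow conical hollow (12 degrees). Origin on its axis at the underside of its flange, on the turret; foot and lugs reach 14 mm below it, the hollow's middle lies 8 mm and the rim 27 mm above. z up, x along its arched handle (6 mm bar, feet at x = +-63 mm). At the start its x is within 0.2 rad of the scale's x.
- dish_grip (a point): Centre of the black grip block on top of the arch, on the dish's axis 100 mm above its origin (172 mm above the bench at the start). The block is 50 mm long along the dish's x, 14 mm thick along its y (pinch it across this), 24 mm high, and free all round; the ball's top is 54 mm below this point.
- tea_ball: Loose steel tea-infuser ball, 38 mm across, about 50 g, lying in the middle of the dish. Origin at its centre (27 mm above the dish's origin).
- spoon: Bystander: steel teaspoon, 170 mm long, lying beside the scale. Origin under its centre.
- ramekin: Bystander: white ceramic bowl, 84 mm across, 45 mm tall, beside the scale. Origin under its centre.
- tea_tin: Bystander: steel tin, 64 mm across, 100 mm tall, behind the scale. Origin under its centre.
- mug_left: Bystander: white mug, 82 mm across, 92 mm tall, at the left of the bench. Origin under its centre.
- mug_right: Bystander: white mug, the same, at the right. Origin under its centre.
- saucers: Bystander: stack of white saucers, 144 mm across, about 52 mm tall, front left. Origin under its centre.
- sauce_bottle: Bystander: amber bottle, 60 mm across, 190 mm tall, back right. Origin under its centre.
Not all that is in view belongs to the job. What is meant by the dish is not red, and is the smaller of those in its own colour.

How it is judged:
By the outcome, as a careful person would: the job done as asked, in the order asked, and still so for the second after the job is handed in, while the arm keeps its last pose, push and grip.
It also fails if it takes over 38 s, if anything falls off the work surface, if the arm or the gripper's body presses on something with over 40 N, if the wrist force passes 120 N, or if a joint passes its speed limit or range.

## Working session

There is one attempt and no reset: what is moved stays moved. The work goes in short steps, Python scripts to look and compute and a tool call to move; the robot and the scene stay as the last step left them, time stands still between calls to the robot, and variables do not carry over. Pictures are saved under pics/ and viewed, at most 10 in all, crops included, and the job is handed in when it is done.

Besides the shell and the picture viewer there is one more tool, called after "Emit:" as name(argument=value, ...), one argument or row to a line, values as JSON. move_arm: Moves the arm, as the interface text tells. Its arguments: {"type":"object","properties":{"plan":{"type":"array","items":{"type":"array","items":{"type":"number"}}}},"required":["plan"]}

```bash
mkdir -p pics; python3 - <<'E'
from cell import ctrl
import cv2
s=ctrl.get_state();print({k:s[k] for k in('t','tcp_pos','tool_rot','opening')},ctrl.finger_overhang)
for n in('side','top'):
    im=ctrl.snapshot(n);cv2.imwrite(f'pics/{n}0.png',im);print(n,ctrl.camera_params(n))
E
```

```text
{'t': 0.0, 'tcp_pos': array([ 0.23953718, -0.603574  ,  0.23839009]), 'tool_rot': array([-3.08386098e+00, -5.89411179e-01,  6.27301501e-04]), 'opening': 0.0854958895432718} 0.008
side {'fx': 401.2390881673193, 'fy': 401.2390881673193, 'cx': 250.21487112541226, 'cy': 189.27903717486186, 'position': array([0.00152511, 0.6977595 , 0.96683081]), 'orientation': array([ 0.32066157, -0.98650271, -2.29399219])}
top {'fx': 432.12508999028364, 'fy': 432.12508999028364, 'cx': 247.45166629976865, 'cy': 197.6896468415397, 'position': array([ 0.34381719, -0.00797455,  1.51451449]), 'orientation': array([ 0.10031096, -0.10168192, -1.56690569])}
```

View pics/top0.png

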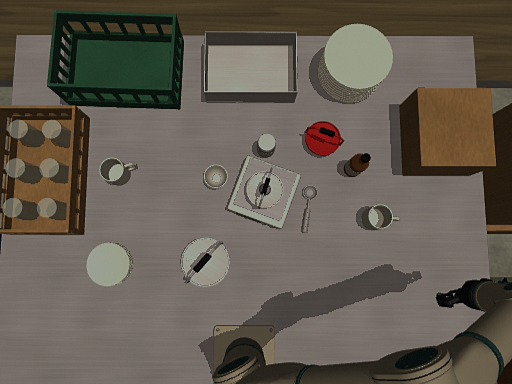

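View pics/side0.png

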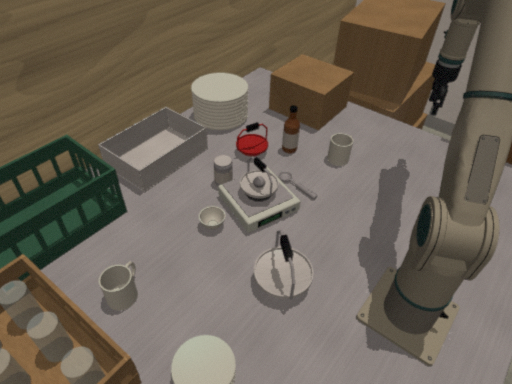

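Candidates for the dish, in top-view pixels: the metal dish on the scale (264,188), a larger metal pan (205,262) and a red dish (323,138). I choose the one on the scale, since it is not red and is the smaller metal one. Next I'll check it in a close crop and measure it.

```bash
cat > h.py <<'E'
import numpy as np,cv2
from scipy.spatial.transform import Rotation as R
from cell import ctrl
def ray(n,px):
    c=ctrl.camera_params(n)
    d=np.array([(px[0]-c['cx'])/c['fx'],-(px[1]-c['cy'])/c['fy'],-1.])
    return np.array(c['position']),R.from_rotvec(c['orientation']).apply(d)
def plane(n,px,z):
    o,d=ray(n,px);return o+d*(z-o[2])/d[2]
def tri(p,q):
    (o,d),(a,b)=ray('top',p),ray('side',q)
    t=np.linalg.lstsq(np.c_[d,-b],a-o,rcond=None)[0]
    x,y=o+d*t[0],a+b*t[1];return (x+y)/2,np.linalg.norm(x-y)
def proj(n,X):
    c=ctrl.camera_params(n);v=R.from_rotvec(c['orientation']).inv().apply(np.array(X)-c['position'])
    return np.array([c['cx']+c['fx']*v[0]/-v[2],c['cy']-c['fy']*v[1]/-v[2]])
def dark(im,box,th=50):
    x0,y0,x1,y1=box;m=(im[y0:y1,x0:x1].max(2)<th).astype('uint8')
    k,l,s,c=cv2.connectedComponentsWithStats(m)
    out=[]
    for i in range(1,k):
        if s[i,4]>15:
            p=np.argwhere(l==i)[:,::-1]+[x0,y0];r=cv2.minAreaRect(p.astype('float32'))
            out.append((s[i,4],c[i]+[x0,y0],r))
    return out
E
python3 - <<'E'
from h import *
t=cv2.imread('pics/top0.png');s=cv2.imread('pics/side0.png')
cv2.imwrite('pics/c0.png',np.hstack([cv2.resize(t[145:240,215:310],(395,395),interpolation=2),cv2.resize(s[145:240,215:310],(395,395),interpolation=2)]))
print('T',dark(t,(240,165,290,215)));print('S',dark(s,(245,150,280,185)))
x0,y0,x1,y1=220,150,306,235
m=(t[y0:y1,x0:x1].min(2)>165).astype('uint8');cs,_=cv2.findContours(m,0,2);c=max(cs,key=cv2.contourArea);r=cv2.minAreaRect(c);print(cv2.contourArea(c),r)
b=cv2.boxPoints(r)+[x0,y0];P=np.array([plane('top',p,.056) for p in b]);print(b,P,P.mean(0),np.linalg.norm(P-np.roll(P,1,0),axis=1))
E
```

```text
T [(np.int32(77), array([265.18181818, 186.03896104]), ((264.7106628417969, 185.58706665039062), (6.296066761016846, 16.714557647705078), 12.994616508483887))]
S [(np.int32(87), array([259.01149425, 163.8045977 ]), ((259.5000305175781, 164.00001525878906), (14.849241256713867, 6.363960266113281), 45.0))]
0.0 ((28.0, 46.0), (0.0, 0.0), 0.0)
[[248. 196.]
 [248. 196.]
 [248. 196.]
 [248. 196.]] [[ 0.53828092 -0.01096912  0.056     ]
 [ 0.53828092 -0.01096912  0.056     ]
 [ 0.53828092 -0.01096912  0.056     ]
 [ 0.53828092 -0.01096912  0.056     ]] [ 0.53828092 -0.01096912  0.056     ] [0. 0. 0. 0.]
```

View pics/c0.png

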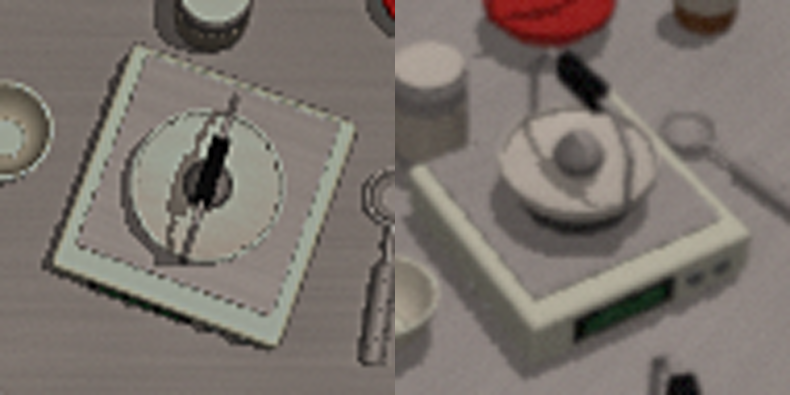

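The crop shows the steel dish on the scale, with the ball in it and its black grip at top-view pixel (265,186). The scale's back corners are at about (248,155) and (300,175). The display faces the robot.

```bash
python3 - <<'E'
from h import *
f=lambda a:np.array(a)/395*95+[215,145]
G,e=tri((265.0,185.8),(259.3,163.9));print('grip',G,e, plane('top',(265,185.8),.178))
for n,(a,b,z) in dict(left=((138,43),(55,250),.056),back=((138,43),(355,125),.056),right=((355,125),(280,330),.056),feet=((182,262),(235,97),.099),block=((205,203),(222,137),.178)).items():
    A,B=plane('top',f(a),z),plane('top',f(b),z);v=B-A;print(n,A,B,np.linalg.norm(v),np.degrees(np.arctan2(v[1],v[0])),(A+B)/2)
# dish rim circle
print('rim centre',plane('top',f((208,187)),.099))
s=ctrl.get_state();M=R.from_rotvec(s['tool_rot']).as_matrix();print(M.round(3))
E
```

```text
grip [ 0.55465268 -0.06446039  0.17212634] 0.001324379338601272 [ 0.55430711 -0.06388522  0.178     ]
left [ 0.67967125 -0.01143891  0.056     ] [0.50690917 0.05612892 0.056     ] 0.18550511315748527 158.6393643620778 [0.59329021 0.022345   0.056     ]
back [ 0.67967125 -0.01143891  0.056     ] [ 0.61095125 -0.19037762  0.056     ] 0.19168072181179482 -111.00889214157267 [ 0.64531125 -0.10090827  0.056     ]
right [ 0.61095125 -0.19037762  0.056     ] [ 0.44183415 -0.12705509  0.056     ] 0.1805833204729303 159.47258667244247 [ 0.5263927  -0.15871635  0.056     ]
feet [ 0.49269818 -0.04640467  0.099     ] [ 0.62570045 -0.08913555  0.099     ] 0.1396980084371045 -17.811140394230737 [ 0.55919932 -0.06777011  0.099     ]
block [ 0.52895423 -0.0616165   0.178     ] [ 0.57924857 -0.07462199  0.178     ] 0.05194866244288578 -14.498392107314785 [ 0.5541014  -0.06811925  0.178     ]
rim centre [ 0.55276263 -0.06722154  0.099     ]
[[ 0.929  0.369 -0.001]
 [ 0.369 -0.929  0.002]
 [-0.    -0.002 -1.   ]]
```

Emit:
move_arm(
  plan=[
    [0,0,0.03,0.02,-0.015,0,0],
    [0,0,0.08,0.05,-0.04,0,0],
    [0,0,0.13,0.085,-0.067,0,0],
    [0,0,0.18,0.12,-0.094,0,0],
    [0,0,0.23,0.155,-0.121,0,0],
    [0,0,0.28,0.19,-0.149,0,0],
    [0,0,0.33,0.225,-0.176,0,0],
    [0,0,0.38,0.26,-0.203,0,0],
    [0,0,0.43,0.295,-0.231,0,0],
    [0,0,0.48,0.32,-0.25,0,0],
  ],
)

```text
t: 1.1
tcp_pos: [0.4463, -0.2503, 0.239]
tool_rot: [-3.136, 0.159, 0.0]
ft_force: [0.8, 0.2, -0.4]
opening: 0.0429
gripper_force: 0.0
```

```bash
cat >> h.py <<'E'
def go(X,yaw):  # remaining shift in tool axes and turn to world X with tool y at yaw (deg)
    s=ctrl.get_state();M=R.from_rotvec(s['tool_rot']).as_matrix()
    T=np.array([[np.cos(a) for a in ()]]) if 0 else None
    a=np.radians(yaw);y=np.array([np.cos(a),np.sin(a),0]);z=np.array([0,0,-1.]);x=np.cross(y,z)
    D=R.from_matrix(M.T@np.c_[x,y,z]).as_rotvec()
    print('t',s['t'],'tcp',np.round(s['tcp_pos'],4),'yaw',np.degrees(np.arctan2(M[1,1],M[0,1])).round(2),'tilt',np.degrees(np.arccos(-M[2,2])).round(2),'open',round(s['opening'],4),'gf',s['gripper_force'],'F',np.round(s['ft_force'],1),'q7',s['joints'][6])
    print('turn',D.round(4),'shift',(M.T@(np.array(X)-s['tcp_pos'])).round(4))
E
sed -i '/T=np.array/d' h.py
python3 -c "
from h import *
go((.5545,-.066,.238),-106)"
```

```text
t 1.1 tcp [ 0.4463 -0.2503  0.239 ] yaw -95.79 tilt 0.09 open 0.0429 gf 0.0 F [ 0.8  0.2 -0.4] q7 -1.1212156451501967
turn [-0.0015  0.0004  0.1782] shift [ 0.0891 -0.1943  0.0013]
```

Emit:
move_arm(
  plan=[
    [0,0,0.03,0.015,-0.033,0,0],
    [0,0,0.07,0.033,-0.073,0,0],
    [0,0,0.11,0.052,-0.113,0,0],
    [0,0,0.14,0.069,-0.15,0,0],
    [0,0,0.178,0.083,-0.18,0,0],
    [0,0,0.178,0.089,-0.194,0,0],
    [0,0,0.178,0.089,-0.194,0,0],
    [0,0,0.178,0.089,-0.194,0,0],
  ],
)

```text
t: 1.9
tcp_pos: [0.5523, -0.0716, 0.2391]
tool_rot: [3.109, -0.44, -0.002]
ft_force: [0.1, -1.3, -0.2]
opening: 0.0431
gripper_force: 0.0
```

```bash
python3 - <<'E'
from h import *
go((.5545,-.066,.164),-106)
t=ctrl.snapshot('top');s=ctrl.snapshot('side')
print(proj('top',(.5545,-.066,.172)),proj('side',(.5545,-.066,.172)))
cv2.imwrite('pics/c1.png',np.hstack([cv2.resize(t[140:240,215:315],(400,400),interpolation=2),cv2.resize(s[120:220,210:310],(400,400),interpolation=2)]))
E
```

```text
t 1.9 tcp [ 0.5523 -0.0716  0.2391] yaw -106.11 tilt 0.11 open 0.0431 gf 0.0 F [ 0.1 -1.3 -0.2] q7 -1.6579884316321725
turn [ 0.0016  0.0009 -0.0019] shift [ 0.0006 -0.0061  0.0751]
[265.59372946 186.03735248] [259.43227794 163.66094417]
```

View pics/c1.png

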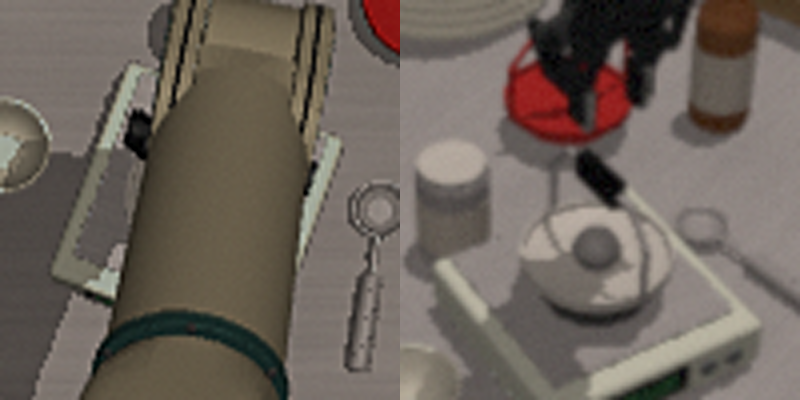

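The side view shows the open fingers above the grip block at (259,164), with the red dish further behind them. I'll descend.

Emit:
move_arm(
  plan=[
    [0,0,0,0,0,0,0],
    [0,0,0,0,0,0.015,0],
    [0,0,0,0,0,0.03,0],
    [0,0,0,0,0,0.04,0],
    [0,0,0,0,0,0.04,0],
    [0,0,0,0,0,0.04,0],
  ],
)

```text
t: 2.6
tcp_pos: [0.5534, -0.0704, 0.1996]
tool_rot: [3.11, -0.44, 0.0]
ft_force: [0.7, -0.0, -0.3]
opening: 0.0425
gripper_force: 0.0
```

```bash
python3 -c "
from h import *
go((.5545,-.066,.164),-106)"
```

```text
t 2.6 tcp [ 0.5534 -0.0704  0.1996] yaw -106.1 tilt 0.01 open 0.0425 gf 0.0 F [ 0.7 -0.  -0.3] q7 -1.6472686129066845
turn [ 0.0001 -0.0002 -0.0017] shift [-0.0001 -0.0045  0.0356]
```

Emit:
move_arm(
  plan=[
    [0,0,0,0,-0.004,0.005,0],
    [0,0,0,0,-0.004,0.015,0],
    [0,0,0,0,-0.004,0.025,0],
    [0,0,0,0,-0.004,0.033,0],
    [0,0,0,0,-0.004,0.036,0],
    [0,0,0,0,-0.004,0.036,0],
    [0,0,0,0,-0.004,0.036,0],
  ],
)

```text
t: 3.3
tcp_pos: [0.5546, -0.0662, 0.1634]
tool_rot: [3.111, -0.439, 0.0]
ft_force: [0.2, -0.6, 0.4]
opening: 0.0427
gripper_force: 0.0
```

```bash
python3 - <<'E'
from h import *
go((.5545,-.066,.164),-106)
s=ctrl.snapshot('side')
cv2.imwrite('pics/c2.png',cv2.resize(s[120:220,210:310],(600,600),interpolation=2))
E
```

```text
t 3.3 tcp [ 0.5546 -0.0662  0.1634] yaw -106.07 tilt 0.01 open 0.0427 gf 0.0 F [ 0.2 -0.6  0.4] q7 -1.6431309785796593
turn [ 0.     -0.0002 -0.0011] shift [-0.0001 -0.0001 -0.0006]
```

View pics/c2.png

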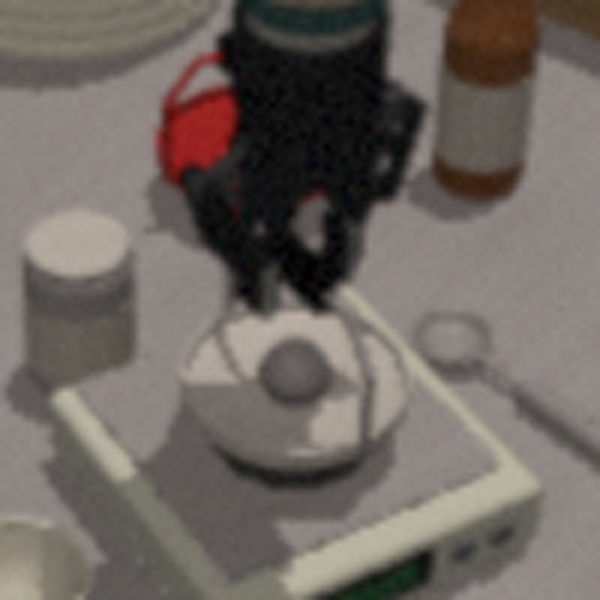

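The fingers straddle the block and the ball sits in the middle, at about (259,182) in the full side image. I'll close in stages.

Emit:
move_arm(
  plan=[
    [0,0,0,0,0,0,-0.3],
    [0,0,0,0,0,0,-0.45],
    [0,0,0,0,0,0,-0.55],
    [0,0,0,0,0,0,-0.6],
    [0,0,0,0,0,0,-0.65],
    [0,0,0,0,0,0,-0.7],
    [0,0,0,0,0,0,-0.8],
    [0,0,0,0,0,0,-1],
    [0,0,0,0,0,0,-1],
    [0,0,0,0,0,0,-1],
  ],
)

```text
t: 4.35
tcp_pos: [0.5545, -0.0664, 0.1635]
tool_rot: [3.11, -0.439, 0.0]
ft_force: [-0.9, -2.0, 3.2]
opening: 0.0132
gripper_force: 59.0
```

```bash
python3 -c "
from h import *
go((.5545,-.066,.164),-20.5);print(ctrl.get_state()['torque'])"
```

```text
t 4.35 tcp [ 0.5545 -0.0664  0.1635] yaw -106.07 tilt 0.03 open 0.0132 gf 59.01419699192047 F [-0.9 -2.   3.2] q7 -1.6431432544733253
turn [ 5.0000e-04  0.0000e+00 -1.4935e+00] shift [-0.0001 -0.0004 -0.0005]
[-0.53217283  0.27398143  0.05803631]
```

Emit:
move_arm(
  plan=[
    [0,0,-0.01,0,0,0,-1],
    [0,0,-0.03,0,0,0,-1],
    [0,0,-0.07,0,0,0,-1],
    [0,0,-0.12,0,0,0,-1],
    [0,0,-0.17,0,0,0,-1],
    [0,0,-0.22,0,0,0,-1],
    [0,0,-0.27,0,0,0,-1],
    [0,0,-0.31,0,0,0,-1],
    [0,0,-0.34,0,0,0,-1],
    [0,0,-0.35,0,0,0,-1],
  ],
)

```text
t: 5.35
tcp_pos: [0.5548, -0.0653, 0.1635]
tool_rot: [-3.139, -0.112, -0.001]
ft_force: [-0.6, 1.0, 4.8]
opening: 0.0132
gripper_force: 59.2
```

```bash
python3 -c "
from h import *
go((.5545,-.066,.1635),-20.5);print(ctrl.get_state()['torque'])"
```

```text
t 5.35 tcp [ 0.5548 -0.0653  0.1635] yaw -85.92 tilt 0.07 open 0.0132 gf 59.19093132019043 F [-0.6  1.   4.8] q7 -1.3791473043092337
turn [-5.0000e-04 -1.2000e-03 -1.1419e+00] shift [-0.0003  0.0007 -0.    ]
[ 0.17428258  0.0658555  -0.15986548]
```

Forces stay small, so I'll continue turning.

Emit:
move_arm(
  plan=[
    [0,0,-0.02,0,0,0,-1],
    [0,0,-0.06,0,0,0,-1],
    [0,0,-0.12,0,0,0,-1],
    [0,0,-0.19,0,0,0,-1],
    [0,0,-0.26,0,0,0,-1],
    [0,0,-0.33,0,0,0,-1],
    [0,0,-0.4,0,0,0,-1],
    [0,0,-0.46,0,0,0,-1],
    [0,0,-0.5,0,0,0,-1],
    [0,0,-0.52,0,0,0,-1],
  ],
)

```text
t: 6.35
tcp_pos: [0.5547, -0.066, 0.1635]
tool_rot: [3.005, 0.915, 0.001]
ft_force: [-0.1, 0.2, 4.6]
opening: 0.0131
gripper_force: 59.3
```

```bash
python3 -c "
from h import *
go((.5545,-.066,.1635),-20.5);print(ctrl.get_state()['torque'])"
```

```text
t 6.35 tcp [ 0.5547 -0.066   0.1635] yaw -56.14 tilt 0.03 open 0.0131 gf 59.26729738712311 F [-0.1  0.2  4.6] q7 -0.985837652507415
turn [ 4.00e-04 -4.00e-04 -6.22e-01] shift [-0.0001 -0.0001 -0.    ]
[-0.02081579  0.11472115 -0.23745368]
```

Emit:
move_arm(
  plan=[
    [0,0,-0.02,0,0,0,-1],
    [0,0,-0.07,0,0,0,-1],
    [0,0,-0.14,0,0,0,-1],
    [0,0,-0.22,0,0,0,-1],
    [0,0,-0.3,0,0,0,-1],
    [0,0,-0.38,0,0,0,-1],
    [0,0,-0.46,0,0,0,-1],
    [0,0,-0.53,0,0,0,-1],
    [0,0,-0.58,0,0,0,-1],
    [0,0,-0.6,0,0,0,-1],
  ],
)

```text
t: 7.35
tcp_pos: [0.5547, -0.066, 0.1635]
tool_rot: [2.6, 1.762, 0.001]
ft_force: [-0.6, 0.4, 4.9]
opening: 0.0132
gripper_force: 59.3
```

```bash
python3 - <<'E'
from h import *
go((.5545,-.066,.1635),-20.5);print(ctrl.get_state()['torque'])
t=ctrl.snapshot('top');s=ctrl.snapshot('side')
cv2.imwrite('pics/c3.png',np.hstack([cv2.resize(t[140:240,215:315],(400,400),interpolation=2),cv2.resize(s[120:220,210:310],(400,400),interpolation=2)]))
E
```

```text
t 7.35 tcp [ 0.5547 -0.066   0.1635] yaw -21.74 tilt 0.03 open 0.0132 gf 59.2973130941391 F [-0.6  0.4  4.9] q7 -0.5279369539619949
turn [ 0.0004 -0.0003 -0.0217] shift [-0.0001 -0.0002 -0.    ]
[-0.0423689   0.08799097 -0.20769884]
```

View pics/c3.png

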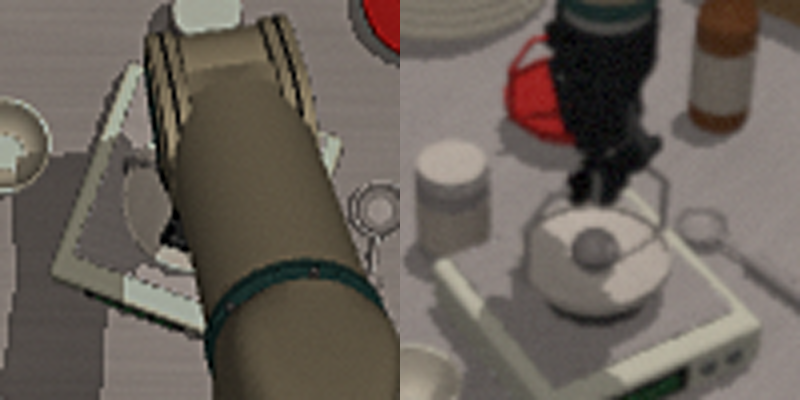

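The arch now stands across the scale and the ball is in the middle. I'll lift gently and check the force for a catch.

Emit:
move_arm(
  plan=[
    [0,0,-0.01,0,0,-0.001,-1],
    [0,0,-0.015,0,0,-0.002,-1],
    [0,0,-0.015,0,0,-0.004,-1],
    [0,0,-0.015,0,0,-0.006,-1],
    [0,0,-0.015,0,0,-0.008,-1],
    [0,0,-0.015,0,0,-0.009,-1],
    [0,0,-0.015,0,0,-0.01,-1],
    [0,0,-0.015,0,0,-0.01,-1],
  ],
)

```text
t: 8.25
tcp_pos: [0.5546, -0.066, 0.1735]
tool_rot: [2.588, 1.78, 0.0]
ft_force: [0.1, 0.7, -4.4]
opening: 0.0127
gripper_force: 58.5
```

```bash
python3 -c "
from h import *
go((.5545,-.066,.1635),-20.5);print(ctrl.get_state()['torque'])"
```

```text
t 8.25 tcp [ 0.5546 -0.066   0.1735] yaw -20.97 tilt 0.02 open 0.0127 gf 58.45050930976868 F [ 0.1  0.7 -4.4] q7 -0.5120806083871949
turn [ 0.0004 -0.0001 -0.0082] shift [-0.     -0.0001  0.01  ]
[7.27400206e-05 6.75857303e-04 3.18997180e-02]
```

Emit:
move_arm(
  plan=[
    [0,0,0,0,0,-0.001,-1],
    [0,0,0,0,0,-0.004,-1],
    [0,0,0,0,0,-0.009,-1],
    [0,0,0,0,0,-0.015,-1],
    [0,0,0,0,0,-0.022,-1],
    [0,0,0,0,0,-0.03,-1],
    [0,0,0,0,0,-0.037,-1],
    [0,0,0,0,0,-0.043,-1],
    [0,0,0,0,0,-0.047,-1],
    [0,0,0,0,0,-0.05,-1],
  ],
)

```text
t: 9.25
tcp_pos: [0.5545, -0.066, 0.2238]
tool_rot: [2.588, 1.78, 0.0]
ft_force: [-0.5, -1.2, -4.1]
opening: 0.0132
gripper_force: 58.5
```

Emit:
move_arm(
  plan=[
    [0,0,0,0,0,-0.002,-1],
    [0,0,0,0,0,-0.006,-1],
    [0,0,0,0,0,-0.012,-1],
    [0,0,0,0,0,-0.02,-1],
    [0,0,0,0,0,-0.029,-1],
    [0,0,0,0,0,-0.038,-1],
    [0,0,0,0,0,-0.047,-1],
    [0,0,0,0,0,-0.054,-1],
    [0,0,0,0,0,-0.058,-1],
    [0,0,0,0,0,-0.06,-1],
  ],
)

```text
t: 10.25
tcp_pos: [0.5546, -0.066, 0.2838]
tool_rot: [2.588, 1.78, 0.001]
ft_force: [-0.2, -0.8, -3.9]
opening: 0.0126
gripper_force: 58.4
```

Emit:
move_arm(
  plan=[
    [0,0,0,0,0,0,-1],
    [0,0,0,0,0,0,-1],
    [0,0,0,0,0,0,-1],
    [0,0,0,0,0,0,-1],
    [0,0,0,0,0,0,-1],
    [0,0,0,0,0,0,-1],
    [0,0,0,0,0,0,-1],
    [0,0,0,0,0,0,-1],
    [0,0,0,0,0,0,-1],
    [0,0,0,0,0,0,-1],
  ],
)

```text
t: 11.25
tcp_pos: [0.5545, -0.066, 0.2833]
tool_rot: [2.589, 1.78, 0.0]
ft_force: [-0.3, 0.8, -4.1]
opening: 0.0131
gripper_force: 58.4
```

```bash
python3 - <<'E'
from h import *
go((.5545,-.066,.2835),-20.5)
t=ctrl.snapshot('top');s=ctrl.snapshot('side')
cv2.imwrite('pics/c4.png',np.hstack([cv2.resize(t[140:240,215:315],(400,400),interpolation=2),cv2.resize(s[100:220,200:320],(400,400),interpolation=2)]))
E
```

```text
t 11.25 tcp [ 0.5545 -0.066   0.2833] yaw -20.97 tilt 0.01 open 0.0131 gf 58.441441655159 F [-0.3  0.8 -4.1] q7 -0.4570418696694748
turn [ 0.0001 -0.     -0.0082] shift [ 0.      0.     -0.0002]
```

View pics/c4.png

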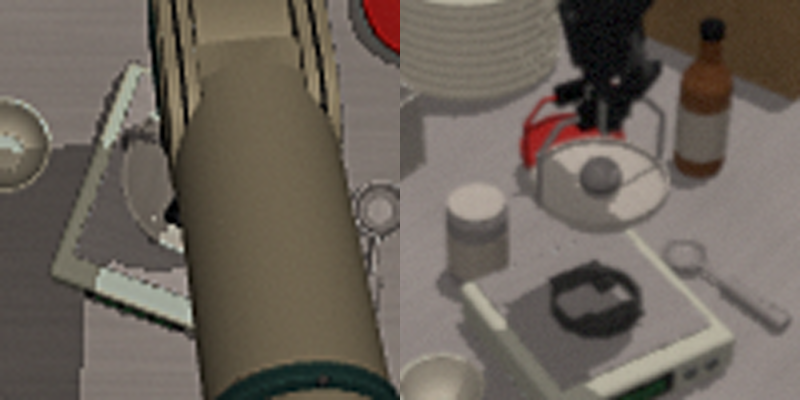

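The dish is held level about 12 cm above the turret, with the ball in its middle at about (260,152) in the side image, and the arch is still across.

```bash
python3 -c "
from cell import ctrl
print(ctrl.close_job())"
```

```text
the job is handed in; nothing more can be done
None
```

I turned the dish a quarter turn anticlockwise to free it, lifted it about 12 cm straight up, and handed the job in at about 11 s with the gripper still holding it, level and still over the scale, the tea ball in the middle.

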